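# Load the cush-drive dampers into a rear-wheel hub

## Task

The rear-wheel hub lies on the bench with its cush-drive side up and two of its five dampers already in. Put the three loose red dampers into the three empty pockets, one in each, slot upward and narrow end towards the axle, every one fully home on the floor of its pocket. Leave the two fitted dampers in place and do not disturb the other things on the bench.

Things in the scene. Friction and masses are not known exactly. Their poses are not given: they have to be found in the camera images.
- hub: Bare aluminium rear-wheel hub standing on the bench, 194 mm across its spoke flange, 110 mm high; it does not move. Origin on its axle axis at bench height, z up. In its top is a round cavity split by a central bearing boss and five radial ribs into five equal fan-shaped pockets, 72 degrees apart.
- cavity (a point): On the hub's axis at the top of the cavity wall, 110 mm above the bench. Cavity: 36 mm deep (floor 74 mm above the bench), inside diameter about 153 mm, wall outside diameter 172 mm; boss 56 mm diameter, top 1 mm below the wall top; ribs 8 mm thick, tops 2 mm below it.
- pocket0 (a point): Middle of pocket 0 on its floor, 52 mm from the hub axis along the hub's x axis, 74 mm above the bench. Holds a fitted damper at the start. The horizontal line from the hub axis through this point is the pocket's middle line.
- pocket1 (a point): The same for pocket 1, 72 degrees counter-clockwise from pocket 0 seen from above. Empty at the start.
- pocket2 (a point): The same for pocket 2, 144 degrees counter-clockwise from pocket 0. Holds a fitted damper at the start.
- pocket3 (a point): The same for pocket 3, 216 degrees counter-clockwise from pocket 0. Empty at the start.
- pocket4 (a point): The same for pocket 4, 288 degrees counter-clockwise from pocket 0. Empty at the start.
- damper0: Loose red damper: a rigid fan-shaped polyurethane block, about 120 g, 46 mm high, standing on the bench slot upward. Origin at the centre of its underside, z up; x points from the narrow flat end (29 mm wide, at x = -21.5 mm) to the wide end (at x = +22 mm, its middle 31 mm flat; 78 mm over the corners). The two flat ends, 43 mm apart, are a good place to grip across.
- damper1: A second loose damper, the same. Each has a slot in its top, 24 mm along x by 13 mm, 28 mm deep; the lowest 7 mm taper in by 1.8 mm. In a pocket it has about 2 mm play all round, its origin comes to the pocket point and its x axis points straight away from the hub axis.
- damper2: A third loose damper, the same. Fully home, its top stands 10 mm above the hub's wall. Let go part of the way in, it slides down by its own weight or needs a light push on its top.
- fitted0: The same kind of red damper, loose, fully home in pocket 0.
- fitted1: The same kind of red damper, loose, fully home in pocket 2.
- carrier: Sprocket with its grey carrier lying flat, 216 mm across the teeth, 47 mm high, five short vanes standing up; origin at the centre of its underside. Not used in this job.
- grease: White jar of grease with a blue band, 72 mm across, 75 mm high, origin at the centre of its underside. Not used.
- axle: Steel wheel axle with its nut lying on the bench, 254 mm long, 28 mm high; origin at bench height at its middle, axle along its y axis. Not used.

How it is judged:
By the outcome, as a careful person would: the job done as asked, in the order asked, and still so for the second after the job is handed in, with the robot touching nothing.
It also fails if it takes over 64 s, if anything falls off the work surface, if the arm or the gripper's body presses on something with over 40 N, if the wrist force passes 120 N, or if a joint passes its speed limit or range.

## Robot

A 6-joint arm with a two-finger parallel gripper is mounted at the origin on the work surface. World frame = base frame: x ahead of the robot, y to its left, z up, the work surface at z = 0. Lengths are in m, angles in rad, forces in N, time in s.
With the tool pointing down it reaches from about 0.35 to 0.725 m from the base axis. Payload 6 kg.
Tool frame: the origin (TCP) lies at the very end of the fingers, on their centre line; the grasp point (between the pads) lies 19 mm behind it; z points along the fingers, y is the line along which they close (so a half turn about z gives the same grasp; the last joint's range is limited). The gripper opens to 85 mm and grips with 20 to 120 N. Pads are 22 mm wide; open, the fingers measure 114 mm over their backs; the gripper's body (76 mm by 85 mm) begins 54 mm behind the grasp point. The pads swing forward as they close: fully open they stand 13 mm farther back than shut.
Start: joints at [1.588, 0.04, 0.085, 0, -1.615, -0.334], TCP at [0.187, 0.57, 0.231] pointing down, gripper open.
Joint ranges: [-2.56, 2.56], [-1.29, 2.01], [-1.08, 1.49], [-3.29, 1.98], [-2.81, -0.18], [-2.99, 2.99]. Speed limits (rad/s): [2.57, 2.57, 3.01, 3.14, 3.14, 3.14].

## Interface

Orientations are given as a unit quaternion [w, x, y, z].
In Python, from workcell import manip gives the robot as it stands.
- The arm moves only by the tool steer_hand, called by a JSON object that holds its "api" and its "payload". Schema: {"type":"object","properties":{"moves":{"type":"array","items":{"type":"array","items":{"type":"array","items":{"type":"number"},"minItems":7,"maxItems":7},"minItems":1,"maxItems":20},"minItems":1,"maxItems":1},"only":{"type":"string"},"quiet":{"type":"boolean"},"lines":{"type":"string"}},"required":["moves"],"additionalProperties":false}. moves is a list that holds a single list of rows (three levels of brackets), with 1 to 20 rows, each of 7 numbers: a rotation vector rx, ry, rz in rad, then dx, dy, dz in m, then the finger opening in m; each row shifts and turns the commanded pose from where the row before left it, along the tool's axes as they then stand; what a row does not reach is not made up. A row lasts 1/12 s, in which the tool goes at most 0.0417 m and 0.125 rad, less where a joint would pass 70% of its speed; a pose out of reach is approached as far as the arm can. The fingers move at their own pace and stop on an object; the grip force is fixed at half the most. Time passes only in rows, so rows that do not move let the fingers close. The tool returns the time, the measured TCP pose, the force, the opening and the grip force at its end. only (a regular expression) keeps the lines of the reply that match it, lines (a string "A,B") keeps lines A to B, and quiet returns only ok. Input that does not fit is refused with a message, and nothing moves.
- manip.read_state(): the state, without advancing time (a new reading comes with each control period).
- manip.grab_frame(name): name is "side" or "top" or "wrist"; returns a dict with "pixels" (400x640x3 uint8, red, green, blue), "fx", "fy", "cx", "cy" (pixels), "D" ([k1, k2, p1, p2, k3] as OpenCV has them; the pictures are not rectified), "R" (3x3) and "t" (3): a world point X has camera coordinates R X + t. Camera axes: x right, y down, z forward; pixel columns grow to the right and rows downward; lengths in m; the calibration is good to about 2 mm. A picture is of the moment at which its call begins. There is no depth.
- manip.sign_off(): hands the job in; it is judged then, once.
The state is a dict: "time_s": time; "q": joint angles; "qd": joint speeds; "joint_torque": joint torques, N m; "tool_pos": TCP position; "eef_rot": TCP orientation; "ft_force": force on the tool from outside, world axes, zero at the start; "moment": the same for the moment, N m; "gripper_width": finger opening in m; "grip_force": force on a finger pad.
Only numpy, scipy, OpenCV 4.12 (cv2) and the standard library are available. Lean on these libraries where they do the work, as an engineer would, in place of code of your own. Each camera call takes 0.05 s, during which the arm holds its last target. There are 200 camera calls.

## Working session

There is one attempt and no reset: what is moved stays moved. The work goes in short steps, Python scripts to look and compute and a tool call to move; the robot and the scene stay as the last step left them, time stands still between calls to the robot, and variables do not carry over. Pictures are saved under pics/ and viewed, at most 10 in all, crops included, and the job is handed in when it is done.

```bash
ls; mkdir -p pics
```

Run:
```python
from workcell import manip
import cv2, numpy as np
print(manip.read_state())
for n in ["side","top"]:
    f=manip.grab_frame(n); cv2.imwrite(f"pics/{n}0.png",f["pixels"][...,::-1]); np.savez(f"{n}0.npz",**{k:np.array(v) for k,v in f.items()})
    print(n,f["fx"],f["cx"],f["cy"],f["D"],f["R"],f["t"])
```

```text
pics
workcell.py
{'time_s': 0.0, 'q': array([ 1.58772357e+00,  4.08077942e-02,  8.38092548e-02, -4.96464933e-04,
       -1.61548825e+00, -3.33665767e-01]), 'qd': array([ 0.00015913, -0.00027898, -0.000461  , -0.00199987,  0.00123508,
       -0.00035161]), 'joint_torque': array([-6.94807277e-04, -3.68202353e+01,  3.47420454e+01,  6.93205833e+00,
       -5.34614941e-03, -1.18352722e-05]), 'tool_pos': array([0.18670894, 0.56986468, 0.23027385]), 'eef_rot': array([ 8.75527291e-04,  9.87487110e-01, -1.57697278e-01, -9.67850739e-05]), 'ft_force': array([ 0.19208817, -0.47554324, -0.43824775]), 'moment': array([ 0.01030122, -0.04104936,  0.02216213]), 'grip_force': 0.0, 'gripper_width': 0.08510477610557216}
side 399.57747641097956 321.930593615321 206.01405852140135 [-0.07792305  0.          0.          0.          0.        ] [[ 0.97643271 -0.2148912  -0.02002356]
 [-0.14913407 -0.6047447  -0.78233169]
 [ 0.15600706  0.76688044 -0.6225401 ]] [-0.60233305  0.15923789  1.07881368]
top 439.376527992892 326.08085519712085 192.75911102257604 [-0.00602739  0.          0.          0.          0.        ] [[ 0.02888646 -0.99951477  0.01165349]
 [-0.9984411  -0.02940853 -0.04743961]
 [ 0.0477593  -0.01026496 -0.99880613]] [-0.01836625  0.59612367  1.2546247 ]
```
View pics/top0.png

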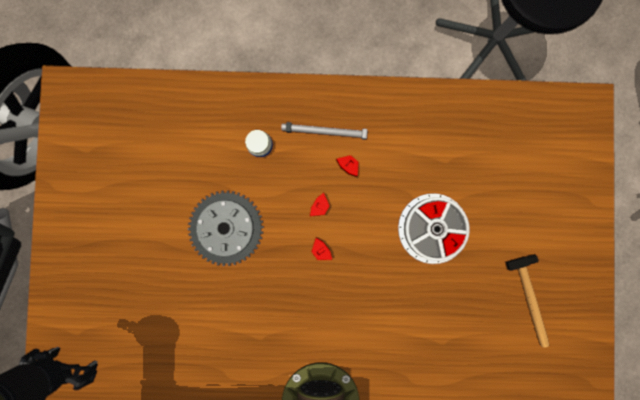

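View pics/side0.png

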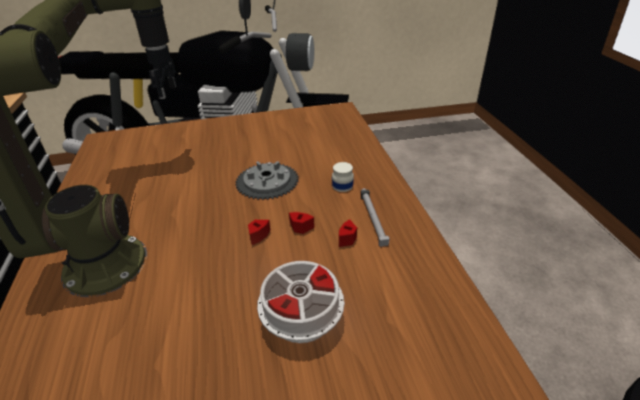

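Top view: loose dampers at (348,166), (320,205) and (321,249); hub at (436,229) with fitted dampers at (434,210) and (454,244). Side view: dampers at (259,230), (302,222) and (347,233); hub at (300,290). So pocket 0 is the lower-right one in the top view and pocket 2 the upper one. Next I take a coarse triangulation.

Create h.py:
```python
import cv2, numpy as np
from workcell import manip
def grab(n,save=None):
    f=manip.grab_frame(n)
    if save:
        cv2.imwrite(f"pics/{save}.png",f["pixels"][...,::-1]); np.savez(f"{save}.npz",**{k:np.array(v) for k,v in f.items()})
    return f
def ray(f,px):
    K=np.array([[f["fx"],0,f["cx"]],[0,f["fy"],f["cy"]],[0,0,1]],float)
    u=cv2.undistortPoints(np.array(px,float).reshape(-1,1,2),K,np.array(f["D"],float)).reshape(-1,2)
    R=np.array(f["R"]);d=np.c_[u,np.ones(len(u))]@R
    return -R.T@np.array(f["t"]),d/np.linalg.norm(d,axis=1,keepdims=True)
def plane(f,px,z):
    o,d=ray(f,px);return o+d*((z-o[2])/d[:,2])[:,None]
def tri(f1,p1,f2,p2):
    o1,d1=ray(f1,p1);o2,d2=ray(f2,p2);A=[];b=[]
    for o,d in((o1,d1[0]),(o2,d2[0])):
        P=np.eye(3)-np.outer(d,d);A.append(P);b.append(P@o)
    A=np.vstack(A);b=np.hstack(b);x=np.linalg.lstsq(A,b,rcond=None)[0]
    return x,np.linalg.norm(A@x-b)
def red(f,amin=60,vmin=60):
    hsv=cv2.cvtColor(np.ascontiguousarray(f["pixels"]),cv2.COLOR_RGB2HSV)
    m=(((hsv[...,0]<5)|(hsv[...,0]>174))&(hsv[...,1]>190)&(hsv[...,2]>vmin)).astype(np.uint8)
    m=cv2.morphologyEx(m,cv2.MORPH_CLOSE,np.ones((3,3)))
    cs=[c for c in cv2.findContours(m,cv2.RETR_EXTERNAL,cv2.CHAIN_APPROX_NONE)[0] if cv2.contourArea(c)>amin]
    return m,cs
def cen(c):
    M=cv2.moments(c);return np.array([M["m10"],M["m01"]])/M["m00"]
```

Run:
```python
from h import *
np.set_printoptions(precision=4,suppress=True)
t=dict(np.load("top0.npz"));s=dict(np.load("side0.npz"))
for n,f in(("top",t),("side",s)):
    for c in red(f)[1]: print(n,cen(c).round(1),cv2.contourArea(c),plane(f,[cen(c)],.04)[0])
print("hub",plane(t,[[436.5,229]],.109), tri(t,[[436.5,229]],s,[[300,290]]))
print("d",[tri(t,[a],s,[b]) for a,b in(((348,166),(347,231)),((320,205),(302,220)),((321,249),(259,229)))])
f=grab("wrist","w0");print(f["fx"],f["R"],f["t"],-np.array(f["R"]).T@f["t"],f["D"])
```

```text
top [320.9 250.3] 254.5 [0.4328 0.0091 0.04  ]
top [452.4 242.5] 277.0 [ 0.4652 -0.3614  0.04  ]
top [433.  208.9] 265.5 [ 0.5583 -0.3049  0.04  ]
top [319.6 205.8] 240.5 [0.5576 0.0165 0.04  ]
top [348.7 164.7] 253.0 [ 0.6767 -0.0625  0.04  ]
side [283.1 306.9] 209.0 [ 0.4643 -0.2843  0.04  ]
side [321.8 278.7] 272.5 [ 0.5686 -0.2218  0.04  ]
side [347.2 233.4] 322.5 [ 0.6716 -0.0786  0.04  ]
side [258.3 229.8] 344.0 [ 0.4338 -0.0055  0.04  ]
side [301.1 221.7] 366.5 [0.5567 0.0001 0.04  ]
hub [[ 0.5037 -0.2976  0.109 ]] (array([ 0.5041, -0.2986,  0.1055]), np.float64(0.0007286877152923223))
d [(array([ 0.6748, -0.0613,  0.0328]), np.float64(0.0014173921480871454)), (array([0.561 , 0.0154, 0.0328]), np.float64(0.001102865804494984)), (array([0.4358, 0.009 , 0.0299]), np.float64(0.0002022928931346981))]
299.2193446366835 [[-0.312  -0.9501  0.0018]
 [-0.9169  0.3016  0.2613]
 [-0.2488  0.0799 -0.9653]] [ 0.6    -0.0349  0.3776] [0.2491 0.5504 0.3726] [0.0047 0.     0.     0.     0.    ]
```

View pics/w0.png

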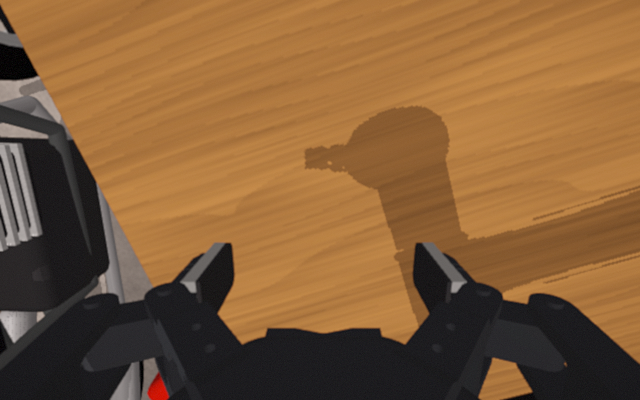

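{"api": "steer_hand", "payload": {"moves": [[[0, 0, -0.105, 0, 0, -0.0167, 0.085], [0, 0, -0.105, 0, 0, -0.0167, 0.085], [0, 0, -0.105, 0, 0, -0.0167, 0.085], [0, 0, 0, 0.0196, 0.0347, 0, 0.085], [0, 0, 0, 0.0196, 0.0347, 0, 0.085], [0, 0, 0, 0.0196, 0.0347, 0, 0.085], [0, 0, 0, 0.0196, 0.0347, 0, 0.085], [0, 0, 0, 0.0196, 0.0347, 0, 0.085], [0, 0, 0, 0.0196, 0.0347, 0, 0.085], [0, 0, 0, 0.0196, 0.0347, 0, 0.085], [0, 0, 0, 0.0196, 0.0347, 0, 0.085], [0, 0, 0, 0.0196, 0.0347, 0, 0.085], [0, 0, 0, 0.0196, 0.0347, 0, 0.085], [0, 0, 0, 0.0196, 0.0347, 0, 0.085], [0, 0, 0, 0.0196, 0.0347, 0, 0.085], [0, 0, 0, 0.0196, 0.0347, 0, 0.085], [0, 0, 0, 0.0196, 0.0347, 0, 0.085], [0, 0, 0, 0.0196, 0.0347, 0, 0.085], [0, 0, 0, 0.0196, 0.0347, 0, 0.085], [0, 0, 0, 0.0196, 0.0347, 0, 0.085]]]}}

```text
time_s: 1.82
tool_pos: [0.5195, -0.0224, 0.2813]
eef_rot: [-0.0, 1.0, -0.001, 0.0]
ft_force: [-0.2, 1.4, 0.1]
gripper_width: 0.0853
grip_force: 0.0
```

Run:
```python
from h import *
f=grab("wrist","w1")
for c in red(f)[1]: print(cen(c).round(1),cv2.contourArea(c),plane(f,[cen(c)],.04)[0])
s=manip.read_state();print(s["q"],s["tool_pos"],s["ft_force"])
```

```text
[609.2 225.6] 2238.5 [ 0.44010862 -0.40954174  0.04      ]
[300.  229.1] 1324.0 [0.43571177 0.01030458 0.04      ]
[580.6 143.9] 2556.0 [ 0.54991048 -0.34668521  0.04      ]
[291.3 138.5] 1395.5 [0.55765943 0.01849297 0.04      ]
[355.7  34.8] 2142.5 [ 0.67543337 -0.05961962  0.04      ]
[ 0.33474714 -0.15503486 -0.01401738  0.0018678  -1.71467064  1.22972233] [ 0.52108334 -0.02747401  0.28006863] [-3.10405598  0.81390991 -3.1810799 ]
```

View pics/w1.png

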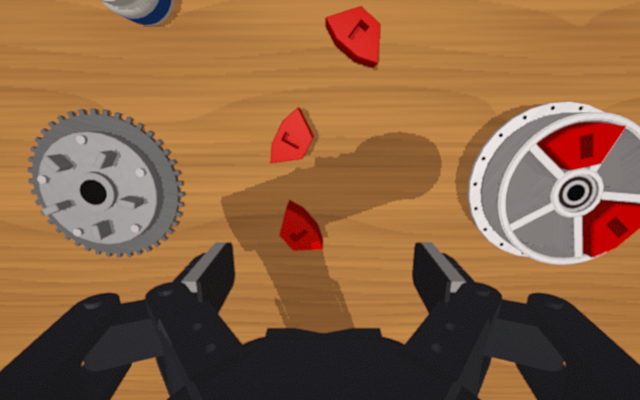

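Wrist view: dampers at (355,38), (292,137) and (300,228); the hub is at (575,190) on the right. I zoom in on the damper outlines with polygon fits.

Run:
```python
from h import *
f=dict(np.load("w1.npz"));m,cs=red(f)
im=np.ascontiguousarray(f["pixels"][...,::-1]);out=[]
for x,y in((356,38),(292,137),(300,228)):
    crop=cv2.resize(im[y-37:y+38,x-32:x+33],None,fx=4,fy=4,interpolation=cv2.INTER_CUBIC)
    c=min(cs,key=lambda c:np.linalg.norm(cen(c)-[x,y]))
    p=cv2.approxPolyDP(c,2.2,True)[:,0];print((x,y),p.tolist(),plane(f,p,.046)[:,:2].round(4).tolist())
    for q in p: cv2.circle(crop,tuple(int(v) for v in ((q-[x-32,y-37])*4+2)),3,(255,255,0),1)
    out.append(crop)
cv2.imwrite("pics/c1.png",np.hstack(out))
```

```text
(356, 38) [[327, 17], [326, 24], [336, 45], [353, 60], [373, 66], [377, 60], [379, 24], [361, 7]] [[0.6921, -0.0263], [0.6851, -0.0252], [0.6635, -0.0367], [0.6476, -0.0566], [0.6411, -0.0801], [0.6476, -0.0844], [0.6849, -0.085], [0.7019, -0.0641]]
(292, 137) [[299, 109], [281, 124], [272, 143], [271, 162], [300, 158], [304, 154], [312, 135]] [[0.5932, 0.0075], [0.5756, 0.03], [0.5527, 0.0421], [0.5289, 0.0445], [0.5339, 0.0076], [0.5389, 0.0025], [0.5623, -0.0079]]
(300, 228) [[290, 201], [280, 235], [293, 249], [321, 248], [317, 225], [301, 207]] [[0.4775, 0.022], [0.4296, 0.037], [0.409, 0.02], [0.4104, -0.0184], [0.4439, -0.0131], [0.4692, 0.0078]]
```

View pics/c1.png

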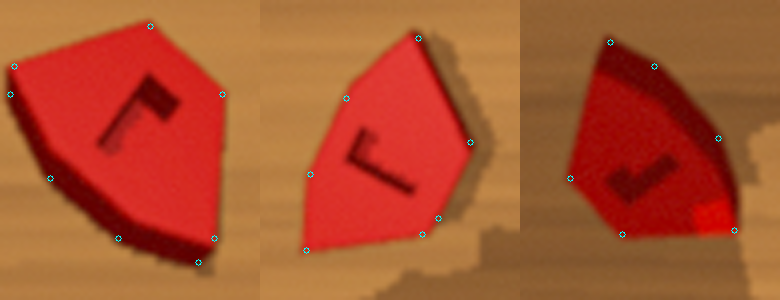

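Crops: left damper's narrow end is at (361,7)-(379,24), the middle one's at (312,135)-(302,157), and the right one's at (280,235)-(293,249). Slots face up on all three. Now poses by a least-squares rigid fit on the corners.

Add to h.py:
```python
MOD=np.array([[-21.5,14.5],[-21.5,-14.5],[12.2,39],[12.2,-39],[22,15.5],[22,-15.5]])/1e3  # N+ N- W+ W- F+ F-
def rigid(m,w):
    mc,wc=m.mean(0),w.mean(0);a=m-mc;b=w-wc
    phi=np.arctan2((a[:,0]*b[:,1]-a[:,1]*b[:,0]).sum(),(a*b).sum())
    R=np.array([[np.cos(phi),-np.sin(phi)],[np.sin(phi),np.cos(phi)]])
    s=(b*(a@R.T)).sum()/(a*a).sum();t=wc-R@mc
    return t,phi,s,np.abs(w-(m@R.T+t)).max()
```

Run:
```python
from h import *
f=dict(np.load("w1.npz"))
# vertices as seen on crops (x4)
def cr(p,x,y): return np.array(p,float)/4+[x-32.5+.0,y-37.5]
A=cr([[222,94],[150,26],[217,243],[14,64],[120,213],[50,150]],356,38)
B=cr([[210-0,142],[163,236],[158,38],[46,250],[88,98],[50,174]],292,137)
C=cr([[50,178],[102,235],[75,72],[215,205],[130,90],[190,140]],300,228)
# order N+,N-: y+ is ccw from x (seen from above); image is seen from above
for n,P,i in(("A",A,[0,1,2,3,4,5]),("B",B,[1,0,3,2,5,4]),("C",C,[0,1,2,3,4,5])):
  for ii in (i,[i[1],i[0],i[3],i[2],i[5],i[4]]):
    for z in(.036,.046,.056):
        w=plane(f,P[ii],z)[:,:2];t,p,s,r=rigid(MOD,w)
        if r<.012: print(n,z,t.round(4),np.degrees(p).round(1),s.round(3),r.round(4))
```

```text
A 0.036 [ 0.6808 -0.0627] 140.7 0.968 0.0029
A 0.046 [ 0.6784 -0.0617] 140.7 0.943 0.0028
A 0.056 [ 0.676  -0.0608] 140.7 0.918 0.0033
B 0.036 [0.5549 0.0179] 62.0 0.962 0.0041
B 0.046 [0.5557 0.0167] 62.0 0.937 0.0041
B 0.056 [0.5564 0.0156] 62.0 0.912 0.0045
C 0.036 [0.4313 0.0146] -44.6 0.935 0.0052
C 0.046 [0.4352 0.0137] -44.6 0.91 0.0056
C 0.056 [0.4391 0.0129] -44.6 0.886 0.006
```

Add to h.py:
```python
def pose():
    from scipy.spatial.transform import Rotation as Ro
    s=manip.read_state();q=s["eef_rot"];M=Ro.from_quat(q,scalar_first=True).as_matrix()
    return np.array(s["tool_pos"]),M,np.arctan2(M[1,0],M[0,0]),s
def goto(xyz,psi):
    """tool-axis translation (from the present attitude), then turn about tool axes"""
    from scipy.spatial.transform import Rotation as Ro
    p,M,ps,s=pose();c,n=np.cos(psi),np.sin(psi)
    T=np.array([[c,n,0],[n,-c,0],[0,0,-1.]])
    print("t",round(s["time_s"],2),"pos",p.round(4),"psi",round(ps,4),"q6",s["q"][5].round(3),"dtool",(M.T@(np.array(xyz)-p)).round(4),"rv",Ro.from_matrix(M.T@T).as_rotvec().round(4))
```

```text
(no output)
```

{"api": "steer_hand", "payload": {"moves": [[[0, 0, 0, -0.0215, -0.0104, 0.0325, 0.085], [0, 0, 0, -0.0215, -0.0104, 0.0325, 0.085], [0, 0, 0, -0.0215, -0.0104, 0.0325, 0.085], [0, 0, 0, -0.0215, -0.0104, 0.0325, 0.085], [0, 0, -0.1131, 0, 0, 0, 0.085], [0, 0, -0.1131, 0, 0, 0, 0.085], [0, 0, -0.1131, 0, 0, 0, 0.085], [0, 0, -0.1131, 0, 0, 0, 0.085], [0, 0, -0.1131, 0, 0, 0, 0.085], [0, 0, -0.1131, 0, 0, 0, 0.085], [0, 0, -0.1131, 0, 0, 0, 0.085], [0, 0, 0, 0, 0, 0, 0.085], [0, 0, 0, 0, 0, 0, 0.085]]]}}

```text
time_s: 2.95
tool_pos: [0.433, 0.0214, 0.1513]
eef_rot: [-0.0, 0.924, 0.383, -0.0]
ft_force: [0.2, -0.5, -0.3]
gripper_width: 0.0849
grip_force: 0.0
```

Create look.py:
```python
import sys
from h import *
f=grab("wrist",sys.argv[1]);x,y,h=map(int,sys.argv[2:5]);k=int(sys.argv[5])
im=np.ascontiguousarray(f["pixels"][...,::-1])
crop=cv2.resize(im[max(0,y-h):y+h,max(0,x-h):x+h],None,fx=k,fy=k,interpolation=cv2.INTER_CUBIC)
cv2.imwrite(f"pics/{sys.argv[1]}c.png",crop)
m,cs=red(f,vmin=110)
for c in cs:
    if abs(cen(c)-[x,y]).max()<h:
        for e in(1.5,2.5): print(cv2.approxPolyDP(c,e,True)[:,0].tolist())
print(pose()[:1])
```

```bash
python3 look.py w2 320 200 75 5
```

```text
[[345, 158], [309, 178], [304, 217], [337, 245], [350, 223], [355, 190], [349, 164]]
[[345, 158], [309, 178], [304, 217], [337, 245], [350, 223], [355, 190]]
(array([0.43300128, 0.0213925 , 0.15128687]),)
```

View pics/w2c.png

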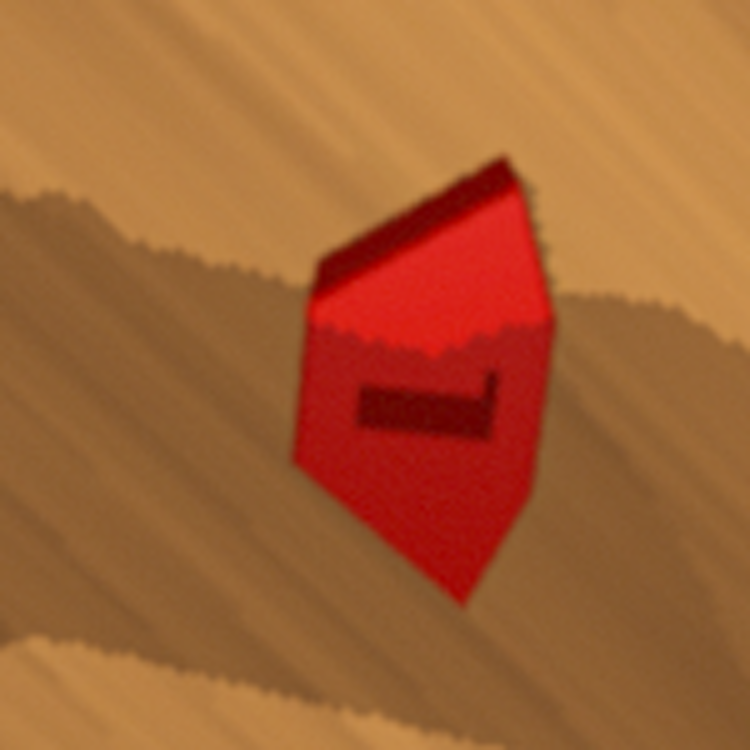

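Damper C close up: narrow edge on the left (307.6,185.6)-(303.6,218), wide corners at (348,163) and (338,246).

Run:
```python
from h import *
g=dict(np.load("w1.npz"));f=dict(np.load("w2.npz"))
P=np.array([[313,303],[293,465],[516,190],[465,605],[554,320],[534,490]])/5+[244.5,124.5]
C=np.array([[50,178],[102,235],[75,72],[215,205],[130,90],[190,140]])/4+[267.5,190.5]
print([ (x.round(4).tolist(),e.round(4)) for x,e in (tri(f,[a],g,[b]) for a,b in zip(P,C))])
for z in(.036,.046):
    w=plane(f,P,z)[:,:2];t,p,s,r=rigid(MOD,w);print(z,t.round(4),np.degrees(p).round(2),s.round(3),r.round(4))
    R=np.array([[np.cos(p),-np.sin(p)],[np.sin(p),np.cos(p)]]);print(((w-t)@R*1e3).round(1).tolist())
t,p,s,r=rigid(MOD,plane(f,P,.046)[:,:2]);goto([*t,.034],p+np.pi/2)
```

```text
[([0.4285, 0.0378, 0.0423], np.float64(0.0005)), ([0.4056, 0.0202, 0.0412], np.float64(0.0012)), ([0.4669, 0.0277, 0.0444], np.float64(0.0004)), ([0.411, -0.0204, 0.037], np.float64(0.0066)), ([0.458, 0.0082, 0.0433], np.float64(0.0033)), ([0.4357, -0.0123, 0.0382], np.float64(0.0068))]
0.036 [0.429  0.0114] -50.71 1.007 0.0009
[[-21.0, 15.2], [-22.0, -15.2], [12.2, 38.7], [12.2, -39.5], [21.7, 16.4], [22.2, -15.6]]
0.046 [0.4308 0.0138] -50.71 0.967 0.0016
[[-20.0, 14.6], [-21.0, -14.6], [11.9, 37.2], [11.9, -37.9], [21.0, 15.8], [21.5, -15.0]]
t 3.0 pos [0.433  0.0214 0.1513] psi 0.7863 q6 1.837 dtool [-0.0069  0.0039  0.1173] rv [-1.000e-04  2.000e-04  1.006e-01]
```

{"api": "steer_hand", "payload": {"moves": [[[0, 0, 0.1, 0, 0, 0, 0.085], [0, 0, 0, -0.00195, 0.0012, 0.0303, 0.085], [0, 0, 0, -0.00195, 0.0012, 0.0303, 0.085], [0, 0, 0, -0.00195, 0.0012, 0.0303, 0.085], [0, 0, 0, -0.00195, 0.0012, 0.0303, 0.085], [0, 0, 0, 0, 0, 0, 0.085], [0, 0, 0, 0, 0, 0, 0.03], [0, 0, 0, 0, 0, 0, 0.03], [0, 0, 0, 0, 0, 0, 0.03], [0, 0, 0, 0, 0, 0, 0.03], [0, 0, 0, 0, 0, 0, 0.03], [0, 0, 0, 0, 0, 0, 0.03], [0, 0, 0, 0, 0, 0, 0.03], [0, 0, 0, 0, 0, 0, 0.03]]]}}

```text
time_s: 4.17
tool_pos: [0.4319, 0.0133, 0.0329]
eef_rot: [0.0, 0.941, 0.338, 0.002]
ft_force: [-0.4, 0.4, 6.5]
gripper_width: 0.0416
grip_force: 62.0
```

{"api": "steer_hand", "payload": {"moves": [[[0, 0, 0, 0, 0, -0.04, 0.03], [0, 0, 0, 0, 0, -0.04, 0.03], [0, 0, 0, 0, 0, -0.04, 0.03], [0, 0, 0, -0.0201, 0.0287, -0.01, 0.03], [0, 0, 0, -0.0201, 0.0287, -0.01, 0.03], [0, 0, 0, -0.0201, 0.0287, -0.01, 0.03], [0, 0, 0, -0.0201, 0.0287, -0.01, 0.03], [0, 0, 0, -0.0201, 0.0287, -0.01, 0.03], [0, 0, 0, -0.0201, 0.0287, -0.01, 0.03], [0, 0, 0, -0.0201, 0.0287, -0.01, 0.03], [0, 0, 0, -0.0201, 0.0287, -0.01, 0.03], [0, 0, 0, -0.0201, 0.0287, -0.01, 0.03], [0, 0, 0, -0.0201, 0.0287, -0.01, 0.03], [0, 0, 0, 0, 0, 0, 0.03], [0, 0, 0, 0, 0, 0, 0.03], [0, 0, 0, 0, 0, 0, 0.03]]]}}

```text
time_s: 5.5
tool_pos: [0.4577, -0.3364, 0.2498]
eef_rot: [-0.0, 0.941, 0.338, -0.0]
ft_force: [-0.4, 0.5, -1.7]
gripper_width: 0.0419
grip_force: 61.9
```

Run:
```python
from h import *
f=grab("wrist","w3");print(pose()[0],pose()[2])
cv2.imwrite("pics/w3c.png",cv2.resize(np.ascontiguousarray(f["pixels"][0:370,170:470,::-1]),None,fx=2,fy=2)[:600])
cv2.imwrite("pics/w3d.png",cv2.resize(np.ascontiguousarray(f["pixels"][0:300,140:540,::-1]),None,fx=2,fy=2,interpolation=cv2.INTER_CUBIC))
```

```text
[ 0.45775548 -0.33590768  0.25001069] 0.6902328542786825
```

View pics/w3d.png

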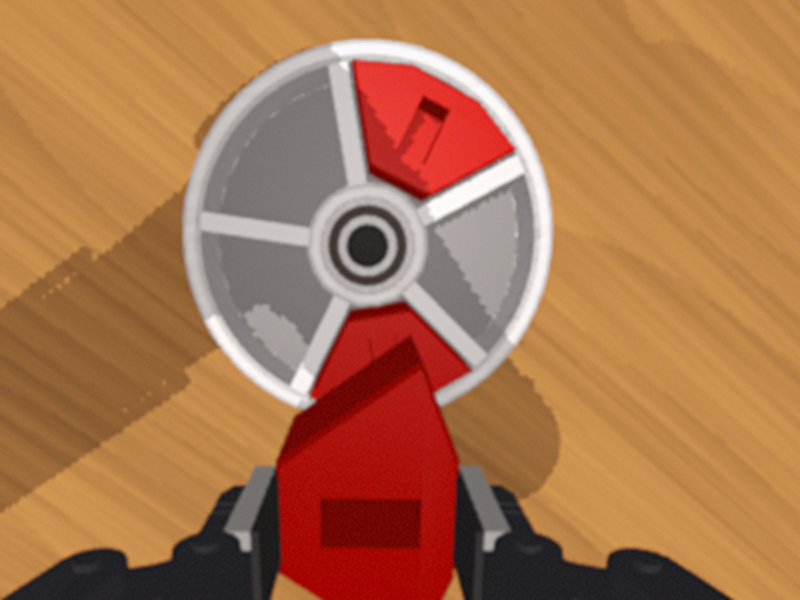

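Held damper's slot centre is at px (325,261.5), with its narrow end left. The boss centre is at (323.5,122), the five ribs are clear, and pocket 1 is the one on the right at (385,123). Now I compute hub pose and the in-hand offset.

Run:
```python
from h import *
f=dict(np.load("w3.npz"));p,M,ps,s=pose()
o=lambda L:np.array(L,float)/2+[139.75,-.25]
rib=[[(420,215),(520,165)],[(357,180),(340,65)],[(310,237),(203,221)],[(343,303),(300,385)],[(408,293),(480,362)]]
for z in(.108,.100):
    A=[];b=[];an=[]
    for r in rib:
        w=plane(f,o(r),z)[:,:2];d=w[1]-w[0];d/=np.linalg.norm(d);n=np.array([-d[1],d[0]]);A.append(n);b.append(n@w[0]);an.append(np.degrees(np.arctan2(d[1],d[0])))
    c,res=np.linalg.lstsq(np.array(A),np.array(b),rcond=None)[:2]
    an=np.array(an);print(z,"centre",c.round(4),"res",(np.array(A)@c-b).round(4),"ribs",an.round(1),"yaw0",[((a-36-72*k+180)%360-180).round(1) for a,k in zip(an,(1,2,3,4,5))])
    bo=plane(f,o([(308,244),(428,244),(368,183),(368,306)]),z+.001);print("boss",np.linalg.norm(bo[0]-bo[1]),np.linalg.norm(bo[2]-bo[3]),bo.mean(0))
    wl=plane(f,o([(184,225),(551,225),(367,40)]),z+.002);print("wall",np.linalg.norm(wl[0]-wl[1]))
zt=p[2]-.033+.046
for z in(zt,zt-.004):
    sl=plane(f,o([(320,498),(420,498),(320,548),(420,548)]),z);print("slot in tool",(M.T@(sl.mean(0)-p)).round(4),"size",np.linalg.norm(sl[0]-sl[1]),np.linalg.norm(sl[0]-sl[2]), ((sl-p)@M)[:,:2].round(4).tolist())
```

```text
0.108 centre [ 0.503  -0.2976] res [-0.0021  0.0002  0.0007 -0.0024  0.0021] ribs [ -24.7   48.1  121.2 -168.8  -93.6] yaw0 [np.float64(-132.7), np.float64(-131.9), np.float64(-130.8), np.float64(-132.8), np.float64(-129.6)]
boss 0.0550380109586846 0.05475217386008251 [ 0.50407365 -0.29751862  0.109     ]
wall 0.16631792341567506
0.1 centre [ 0.5028 -0.2977] res [-0.0022  0.0002  0.0007 -0.0024  0.0021] ribs [ -24.7   48.1  121.2 -168.8  -93.6] yaw0 [np.float64(-132.7), np.float64(-131.9), np.float64(-130.8), np.float64(-132.8), np.float64(-129.6)]
boss 0.056593569946967674 0.05629965413221702 [ 0.50395451 -0.29762662  0.101     ]
wall 0.17103529245546645
slot in tool [-0.0008  0.0001 -0.013 ] size 0.02343487639244886 0.013043948737071976 [[0.0057, -0.0116], [0.0057, 0.0119], [-0.0073, -0.0119], [-0.0073, 0.0121]]
slot in tool [-0.0029  0.0002 -0.009 ] size 0.024161306594212152 0.013448282779811556 [[0.0039, -0.0119], [0.0039, 0.0122], [-0.0096, -0.0122], [-0.0096, 0.0125]]
```

{"api": "steer_hand", "payload": {"moves": [[[0, 0, 0, 0.0177, 0.017, 0.0283, 0.03], [0, 0, 0, 0.0177, 0.017, 0.0283, 0.03], [0, 0, 0, 0.0177, 0.017, 0.0283, 0.03], [0, 0, 0.079, 0, 0, 0, 0.03], [0, 0, 0.079, 0, 0, 0, 0.03], [0, 0, 0, 0, 0, 0, 0.03], [0, 0, 0, 0, 0, 0, 0.03], [0, 0, 0, 0, 0, 0, 0.03]]]}}

```text
time_s: 6.22
tool_pos: [0.5314, -0.3415, 0.1663]
eef_rot: [0.0, 0.964, 0.264, 0.001]
ft_force: [0.2, 0.3, -1.0]
gripper_width: 0.0414
grip_force: 61.8
```

Run:
```python
from h import *
f=grab("wrist","w4");p,M,ps,s=pose();print(p,ps)
cv2.imwrite("pics/w4c.png",cv2.resize(np.ascontiguousarray(f["pixels"][100:400,120:520,::-1]),None,fx=2,fy=2,interpolation=cv2.INTER_CUBIC))
```

```text
[ 0.53136735 -0.34163095  0.16629586] 0.5344548804974115
```

View pics/w4c.png

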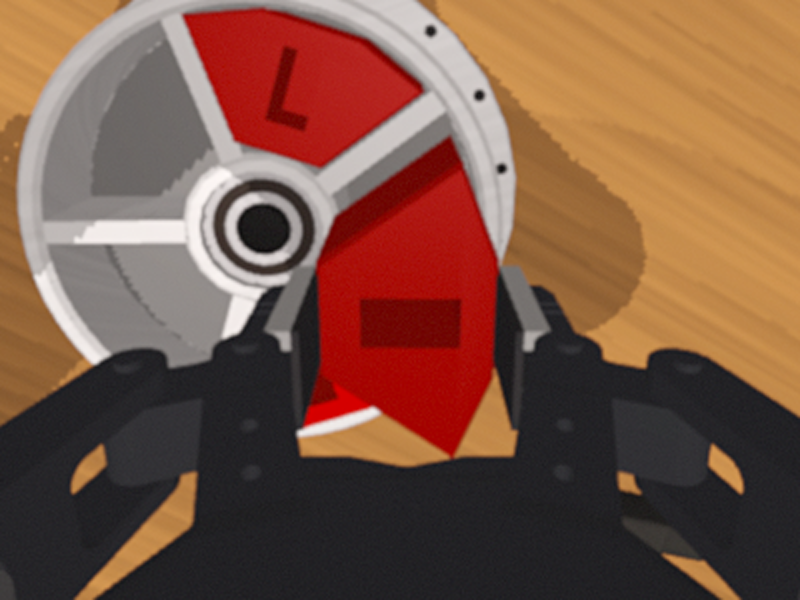

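Damper C is above pocket 1, its slot centred at crop (411,323), px (325,261). The boss is at crop (261,228) and the left rib is level in the image, as pocket 1's alignment needs. I check the centre from this second view.

Run:
```python
from h import *
f=dict(np.load("w4.npz"));g=dict(np.load("w3.npz"));p,M,ps,s=pose()
o=lambda L:np.array(L,float)/2+[119.75,99.75]
o3=lambda L:np.array(L,float)/2+[139.75,-.25]
print("boss tri",tri(f,o([(261,228)]),g,o3([(368,244.5)])),plane(f,o([(261,228)]),.109))
rib=[[(325,190),(440,103)],[(230,160),(172,20)],[(188,231),(45,232)]]
for r,k in zip(rib,(1,2,3)):
    w=plane(f,o(r),.108)[:,:2];d=w[1]-w[0];a=np.degrees(np.arctan2(d[1],d[0]));d/=np.linalg.norm(d)
    c=np.array([.5035,-.2976]);print("rib",a.round(1),"yaw0",(a-36-72*k+180)%360-180,"off of centre",((c-w[0])@[-d[1],d[0]]).round(4))
sl=plane(f,o([(360,298),(461,298),(360,348),(461,348)]),p[2]+.013);print("slot in tool",(M.T@(sl.mean(0)-p)).round(4))
pl=plane(f,o([(317,265),(317,365),(496,265),(496,370),(460,165),(452,455)]),p[2]+.013);print(((pl-p)@M)[:,:2].round(4).tolist())
```

```text
boss tri (array([ 0.50430493, -0.29704092,  0.10778763]), np.float64(0.00047868252465256393)) [[ 0.50486295 -0.29676853  0.109     ]]
rib -22.1 yaw0 -130.1092565873164 off of centre 0.0018
rib 48.8 yaw0 -131.1915290801264 off of centre -0.0008
rib 121.0 yaw0 -130.98320477695611 off of centre 0.0003
slot in tool [-0.0005 -0.0002 -0.013 ]
[[0.0143, -0.0218], [-0.0116, -0.0228], [0.0143, 0.0195], [-0.013, 0.0206], [0.0379, 0.0107], [-0.0371, 0.0104]]
```

{"api": "steer_hand", "payload": {"moves": [[[0, 0, 0, 0, 0, 0.015, 0.03], [0, 0, 0, 0, 0, 0.014, 0.03], [0, 0, 0, 0, 0, 0, 0.03]]]}}

```text
time_s: 6.52
tool_pos: [0.5303, -0.3412, 0.1336]
eef_rot: [-0.001, 0.965, 0.263, -0.001]
ft_force: [0.6, 0.5, -3.7]
gripper_width: 0.0417
grip_force: 61.8
```

{"api": "steer_hand", "payload": {"moves": [[[0, 0, 0, 0, 0, 0.007, 0.03], [0, 0, 0, 0, 0, 0.007, 0.03], [0, 0, 0, 0, 0, 0, 0.03]]]}}

```text
time_s: 6.77
tool_pos: [0.5307, -0.3418, 0.1212]
eef_rot: [-0.001, 0.965, 0.263, -0.0]
ft_force: [0.2, 0.4, -2.2]
gripper_width: 0.0418
grip_force: 61.9
```

{"api": "steer_hand", "payload": {"moves": [[[0, 0, 0, 0, 0, 0.005, 0.03], [0, 0, 0, 0, 0, 0.005, 0.03], [0, 0, 0, 0, 0, 0, 0.03]]]}}

```text
time_s: 7.02
tool_pos: [0.5308, -0.3419, 0.1111]
eef_rot: [-0.001, 0.965, 0.263, -0.001]
ft_force: [-0.2, 0.9, -2.1]
gripper_width: 0.0413
grip_force: 61.9
```

{"api": "steer_hand", "payload": {"moves": [[[0, 0, 0, 0, 0, 0, 0.065], [0, 0, 0, 0, 0, 0, 0.065], [0, 0, 0, 0, 0, 0, 0.065], [0, 0, 0, 0, 0, 0, 0.065], [0, 0, 0, 0, 0, 0, 0.065], [0, 0, 0, 0, 0, -0.03, 0.065], [0, 0, 0, 0, 0, -0.03, 0.065], [0, 0, 0, 0, 0, 0, 0.065], [0, 0, 0, 0, 0, 0, 0.065]]]}}

```text
time_s: 7.77
tool_pos: [0.5323, -0.3426, 0.1754]
eef_rot: [0.002, 0.965, 0.263, 0.002]
ft_force: [-0.2, 0.4, 0.2]
gripper_width: 0.0648
grip_force: 0.0
```

Run:
```python
from h import *
f=grab("wrist","w5");p,M,ps,s=pose();print(p,ps)
cv2.imwrite("pics/w5c.png",cv2.resize(np.ascontiguousarray(f["pixels"][100:350,150:450,::-1]),None,fx=2,fy=2,interpolation=cv2.INTER_CUBIC))
```

```text
[ 0.53156556 -0.34212271  0.17321252] 0.5319028146869238
```

View pics/w5c.png

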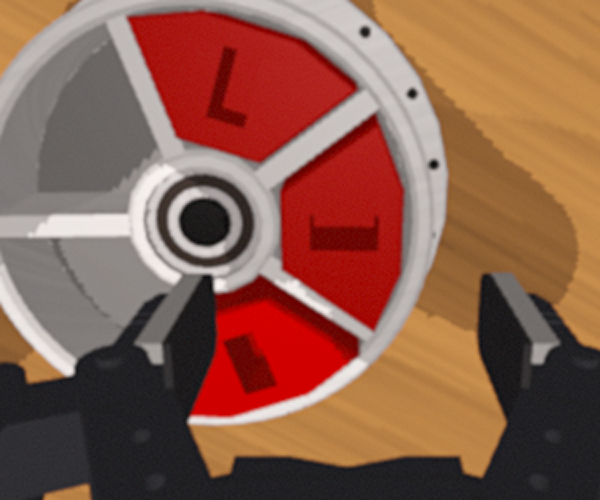

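Damper C is seated between boss and ribs, level with its neighbours. I confirm with a light push using shut fingers.

{"api": "steer_hand", "payload": {"moves": [[[0, 0, 0, 0, 0, 0, 0], [0, 0, 0, 0, 0, 0, 0], [0, 0, 0, 0, 0, 0, 0], [0, 0, 0, 0, 0, 0, 0], [0, 0, 0, 0, 0, 0, 0], [0, 0, 0, 0, 0, 0, 0], [0, 0, 0, 0, 0, 0.025, 0], [0, 0, 0, 0, 0, 0.022, 0], [0, 0, 0, 0, 0, 0, 0]]]}}

```text
time_s: 8.57
tool_pos: [0.5302, -0.3415, 0.1215]
eef_rot: [-0.001, 0.965, 0.263, -0.002]
ft_force: [-1.1, -0.2, -0.1]
gripper_width: -0.0002
grip_force: 0.0
```

{"api": "steer_hand", "payload": {"moves": [[[0, 0, 0, 0, 0, 0.002, 0], [0, 0, 0, 0, 0, 0.002, 0], [0, 0, 0, 0, 0, 0.002, 0], [0, 0, 0, 0, 0, 0, 0]]]}}

```text
time_s: 8.9
tool_pos: [0.5315, -0.3423, 0.1203]
eef_rot: [0.0, 0.965, 0.263, 0.0]
ft_force: [0.2, 0.5, 0.4]
gripper_width: -0.0003
grip_force: 0.0
```

{"api": "steer_hand", "payload": {"moves": [[[0, 0, 0, 0, 0, 0.0015, 0], [0, 0, 0, 0, 0, 0.0015, 0], [0, 0, 0, 0, 0, 0, 0]]]}}

```text
time_s: 9.15
tool_pos: [0.5319, -0.3427, 0.1201]
eef_rot: [0.002, 0.965, 0.263, 0.001]
ft_force: [-3.0, 3.3, 10.2]
gripper_width: -0.0
grip_force: 5.5
```

{"api": "steer_hand", "payload": {"moves": [[[0, 0, 0, 0, 0, -0.03, 0], [0, 0, 0, 0, 0, -0.03, 0], [0, 0, 0, 0.0225, -0.0331, 0.0033, 0.085], [0, 0, 0, 0.0225, -0.0331, 0.0033, 0.085], [0, 0, 0, 0.0225, -0.0331, 0.0033, 0.085], [0, 0, 0, 0.0225, -0.0331, 0.0033, 0.085], [0, 0, 0, 0.0225, -0.0331, 0.0033, 0.085], [0, 0, 0, 0.0225, -0.0331, 0.0033, 0.085], [0, 0, 0, 0.0225, -0.0331, 0.0033, 0.085], [0, 0, 0, 0.0225, -0.0331, 0.0033, 0.085], [0, 0, 0, 0.0225, -0.0331, 0.0033, 0.085], [0, 0, 0.1134, 0, 0, 0, 0.085], [0, 0, 0.1134, 0, 0, 0, 0.085], [0, 0, 0.1134, 0, 0, 0, 0.085], [0, 0, 0.1134, 0, 0, 0, 0.085], [0, 0, 0.1134, 0, 0, 0, 0.085], [0, 0, 0.1134, 0, 0, 0, 0.085], [0, 0, 0.1134, 0, 0, 0, 0.085], [0, 0, 0.1134, 0, 0, 0, 0.085], [0, 0, 0.1134, 0, 0, 0, 0.085]]]}}

```text
time_s: 10.82
tool_pos: [0.5547, 0.0174, 0.147]
eef_rot: [-0.0, 0.97, -0.245, 0.0]
ft_force: [0.5, -0.3, -0.2]
gripper_width: 0.0853
grip_force: 0.0
```

{"api": "steer_hand", "payload": {"moves": [[[0, 0, 0, 0, 0, 0, 0.085], [0, 0, 0, 0, 0, 0, 0.085]]]}}

```text
time_s: 10.98
tool_pos: [0.5547, 0.0174, 0.1469]
eef_rot: [-0.0, 0.971, -0.24, 0.0]
ft_force: [0.2, -0.2, 0.5]
gripper_width: 0.0848
grip_force: 0.0
```

```bash
python3 look.py w6 320 200 75 4
```

```text
[[310, 148], [299, 175], [299, 212], [309, 235], [347, 211], [348, 190], [347, 176]]
[[310, 148], [299, 175], [299, 212], [309, 235], [347, 211], [348, 190], [347, 176]]
(array([0.55464056, 0.01732711, 0.14682989]),)
```

View pics/w6c.png

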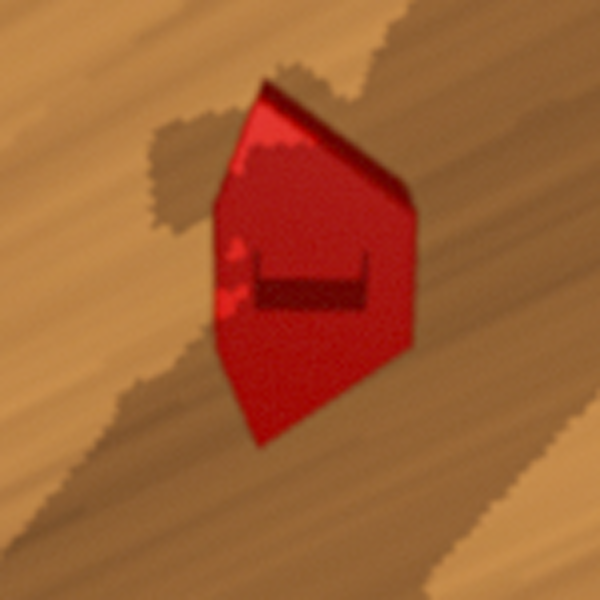

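Damper B: narrow end on the right at px (348.5,177)-(348,211.5), wide corners (310.5,148) and (310,236.5), flat side left, well aligned with the fingers. That was my tenth picture, so I measure numerically from here.

Run:
```python
from h import *
f=dict(np.load("w6.npz"));g=dict(np.load("w1.npz"))
P=np.array([[413,347],[415,210],[260,447],[263,95],[215,345],[215,205]])/4+[244.6,124.6]
B=np.array([[210,142],[163,236],[158,38],[46,250],[88,98],[50,174]])/4+[259.5,99.5];B=B[[1,0,3,2,5,4]]
print([(x.round(4).tolist(),e.round(4)) for x,e in (tri(f,[a],g,[b]) for a,b in zip(P,B))])
for z in(.042,.046):
    w=plane(f,P,z)[:,:2];t,p,s,r=rigid(MOD,w);print(z,t.round(4),np.degrees(p).round(2),s.round(3),r.round(4))
t,p,s,r=rigid(MOD,plane(f,P,.042)[:,:2]);goto([*t,.030],p-np.pi/2)
```

```text
[([0.5332, 0.0064, 0.0458], np.float64(0.0014)), ([0.5633, -0.0085, 0.0625], np.float64(0.0001)), ([0.5294, 0.0442, 0.0489], np.float64(0.0004)), ([0.5937, 0.0095, 0.0261], np.float64(0.0007)), ([0.5524, 0.043, 0.0423], np.float64(0.0005)), ([0.5746, 0.0347, 0.0054], np.float64(0.0002))]
0.042 [0.5554 0.017 ] 61.21 0.99 0.0011
0.046 [0.5563 0.0164] 61.21 0.974 0.0012
t 11.03 pos [0.5546 0.0173 0.1468] psi -0.4852 q6 0.692 dtool [ 0.0008 -0.      0.1168] rv [-0.0001 -0.0002  0.0173]
```

{"api": "steer_hand", "payload": {"moves": [[[0, 0, 0.0173, 0.0008, 0, 0.0292, 0.085], [0, 0, 0, 0, 0, 0.0292, 0.085], [0, 0, 0, 0, 0, 0.0292, 0.085], [0, 0, 0, 0, 0, 0.0292, 0.085], [0, 0, 0, 0, 0, 0, 0.085], [0, 0, 0, 0, 0, 0, 0.03], [0, 0, 0, 0, 0, 0, 0.03], [0, 0, 0, 0, 0, 0, 0.03], [0, 0, 0, 0, 0, 0, 0.03], [0, 0, 0, 0, 0, 0, 0.03], [0, 0, 0, 0, 0, 0, 0.03], [0, 0, 0, 0, 0, 0, 0.03], [0, 0, 0, 0, 0, 0, 0.03]]]}}

```text
time_s: 12.12
tool_pos: [0.557, 0.0173, 0.0328]
eef_rot: [-0.001, 0.968, -0.25, 0.002]
ft_force: [-0.1, 0.3, 6.7]
gripper_width: 0.0415
grip_force: 62.4
```

{"api": "steer_hand", "payload": {"moves": [[[0, 0, 0, 0, 0, -0.035, 0.03], [0, 0, 0, 0, 0, -0.035, 0.03], [0, 0, 0, 0, 0, -0.035, 0.03], [0, 0, 0, 0, 0, -0.035, 0.03], [0, 0, -0.1035, 0, 0, 0, 0.03], [0, 0, -0.1035, 0, 0, 0, 0.03], [0, 0, -0.1035, 0, 0, 0, 0.03], [0, 0, -0.1035, 0, 0, 0, 0.03], [0, 0, 0, -0.0033, 0.038, 0, 0.03], [0, 0, 0, -0.0033, 0.038, 0, 0.03], [0, 0, 0, -0.0033, 0.038, 0, 0.03], [0, 0, 0, -0.0033, 0.038, 0, 0.03], [0, 0, 0, -0.0033, 0.038, 0, 0.03], [0, 0, 0, -0.0033, 0.038, 0, 0.03], [0, 0, 0, -0.0033, 0.038, 0, 0.03], [0, 0, 0, 0, 0, 0, 0.03], [0, 0, 0, 0, 0, 0, 0.03], [0, 0, 0, 0, 0, 0, 0.03]]]}}

```text
time_s: 13.62
tool_pos: [0.5078, -0.2458, 0.17]
eef_rot: [-0.0, 0.999, -0.046, 0.0]
ft_force: [-0.1, 0.2, -1.0]
gripper_width: 0.0412
grip_force: 61.7
```

Create hand.py:
```python
import sys
from h import *
f=grab("wrist",sys.argv[1]);p,M,ps,s=pose();tp=np.array(sys.argv[2:5],float)
hsv=cv2.cvtColor(np.ascontiguousarray(f["pixels"]),cv2.COLOR_RGB2HSV)
R=cv2.cvtColor(np.ascontiguousarray(f["pixels"]),cv2.COLOR_RGB2GRAY);r=f["pixels"][...,0].astype(float)
# dark slot: red channel low, within window round the expected place, saturated red
w=np.zeros_like(R);w[240:285,292:360]=1
base=np.median(r[240:285,292:300]);m=((r<base*.75)&(w>0)).astype(np.uint8)
cs=sorted(cv2.findContours(m,cv2.RETR_EXTERNAL,cv2.CHAIN_APPROX_NONE)[0],key=cv2.contourArea)
x,y,a,b=cv2.boundingRect(cs[-1]);print("slot box",x,y,a,b,"area",cv2.contourArea(cs[-1]),"base",base)
c=plane(f,[[x+a/2-.5,y+b/2-.5]],p[2]+.013)[0];print("slot in tool",(M.T@(c-p)).round(4))
goto(tp,float(sys.argv[5]))
```

```bash
python3 hand.py w7 0.509 -0.2452 0.168 -0.091
python3 -c "
from h import *
f=dict(np.load('w7.npz'));print(f['pixels'][244:284:3,290:362:4,0])"
```

```text
slot box 297 248 50 24 area 1070.5 base 170.0
slot in tool [-0.0004 -0.001  -0.013 ]
t 13.67 pos [ 0.5081 -0.2452  0.17  ] psi -0.0915 q6 1.573 dtool [ 0.0009 -0.0001  0.002 ] rv [-0.0003 -0.0004 -0.0005]
[[172 172 171 171 171 170 171 170 171 171 170 171 171 171 172 172 171 171]
 [172 173 151 163 163 164 164 164 164 164 164 164 163 161 153 172 171 172]
 [172 173 109 115 116 114 115 116 116 115 115 114 115 115 126 173 172 172]
 [172 173 110 118 118 117 116 116 118 116 118 116 117 117 125 172 171 171]
 [172 172 109 117 117 117 118 118 117 118 118 117 117 116 126 172 170 171]
 [172 172 109 117 117 117 117 116 117 116 116 116 117 117 126 171 171 170]
 [170 173 111 117 117 117 117 117 117 116 115 117 117 116 133 171 170 171]
 [170 172 114 118 116 117 116 116 116 118 116 116 117 117 133 170 171 170]
 [170 172 115 117 117 118 116 117 118 117 116 115 116 117 136 171 169 169]
 [170 170 121 120 120 119 120 120 119 120 121 120 120 121 137 169 170 169]
 [170 170 169 169 168 169 169 168 169 168 169 169 169 168 169 170 170 170]
 [169 170 169 168 168 168 168 168 168 169 169 168 169 168 168 169 170 169]
 [169 169 168 169 168 168 168 168 169 168 169 169 168 168 169 168 169 168]
 [169 170 167 168 168 168 168 167 168 168 169 169 169 168 168 169 168 169]]
```

{"api": "steer_hand", "payload": {"moves": [[[0, 0, 0, 0.0012, 0, 0.017, 0.03], [0, 0, 0, 0, 0, 0.016, 0.03], [0, 0, 0, 0, 0, 0, 0.03]]]}}

```text
time_s: 13.92
tool_pos: [0.5085, -0.2444, 0.134]
eef_rot: [-0.0, 0.999, -0.045, -0.002]
ft_force: [0.2, -1.1, -3.0]
gripper_width: 0.042
grip_force: 61.8
```

{"api": "steer_hand", "payload": {"moves": [[[0, 0, 0, 0, 0, 0.007, 0.03], [0, 0, 0, 0, 0, 0.007, 0.03], [0, 0, 0, 0, 0, 0, 0.03]]]}}

```text
time_s: 14.17
tool_pos: [0.5088, -0.245, 0.1217]
eef_rot: [-0.0, 0.999, -0.046, -0.001]
ft_force: [-0.7, -0.7, -2.0]
gripper_width: 0.0416
grip_force: 61.9
```

Free entry again. I lower it, release, rise a little, shut the fingers and push.

{"api": "steer_hand", "payload": {"moves": [[[0, 0, 0, 0, 0, 0.005, 0.03], [0, 0, 0, 0, 0, 0.005, 0.03], [0, 0, 0, 0, 0, 0, 0.03]]]}}

```text
time_s: 14.42
tool_pos: [0.5087, -0.2456, 0.1117]
eef_rot: [-0.0, 0.999, -0.046, -0.001]
ft_force: [0.7, 0.0, -1.7]
gripper_width: 0.0416
grip_force: 61.9
```

{"api": "steer_hand", "payload": {"moves": [[[0, 0, 0, 0, 0, 0, 0.065], [0, 0, 0, 0, 0, 0, 0.065], [0, 0, 0, 0, 0, 0, 0.065], [0, 0, 0, 0, 0, 0, 0.065], [0, 0, 0, 0, 0, 0, 0.065], [0, 0, 0, 0, 0, -0.03, 0.065], [0, 0, 0, 0, 0, 0, 0], [0, 0, 0, 0, 0, 0, 0], [0, 0, 0, 0, 0, 0, 0], [0, 0, 0, 0, 0, 0, 0], [0, 0, 0, 0, 0, 0, 0], [0, 0, 0, 0, 0, 0, 0], [0, 0, 0, 0, 0, 0.018, 0], [0, 0, 0, 0, 0, 0, 0]]]}}

```text
time_s: 15.58
tool_pos: [0.5078, -0.2452, 0.1215]
eef_rot: [-0.001, 0.999, -0.046, -0.002]
ft_force: [-1.0, 0.7, -1.4]
gripper_width: 0.0004
grip_force: 0.0
```

{"api": "steer_hand", "payload": {"moves": [[[0, 0, 0, 0, 0, 0.002, 0], [0, 0, 0, 0, 0, 0.002, 0], [0, 0, 0, 0, 0, 0, 0]]]}}

```text
time_s: 15.83
tool_pos: [0.5091, -0.246, 0.121]
eef_rot: [0.0, 0.999, -0.046, -0.0]
ft_force: [0.1, 0.2, 0.6]
gripper_width: -0.0
grip_force: 0.0
```

{"api": "steer_hand", "payload": {"moves": [[[0, 0, 0, 0, 0, 0.002, 0], [0, 0, 0, 0, 0, 0.002, 0], [0, 0, 0, 0, 0, 0, 0]]]}}

```text
time_s: 16.08
tool_pos: [0.5097, -0.2464, 0.1201]
eef_rot: [0.001, 0.999, -0.046, 0.001]
ft_force: [-4.5, 3.5, 11.0]
gripper_width: -0.0003
grip_force: 5.3
```

{"api": "steer_hand", "payload": {"moves": [[[0, 0, 0, 0, 0, -0.032, 0], [0, 0, 0, 0, 0, -0.032, 0], [0, 0, 0.1203, 0, 0, 0, 0.085], [0, 0, 0.1203, 0, 0, 0, 0.085], [0, 0, 0.1203, 0, 0, 0, 0.085], [0, 0, 0.1203, 0, 0, 0, 0.085], [0, 0, 0.1203, 0, 0, 0, 0.085], [0, 0, 0.1203, 0, 0, 0, 0.085], [0, 0, 0.1203, 0, 0, 0, 0.085], [0, 0, 0.1203, 0, 0, 0, 0.085], [0, 0, 0.1203, 0, 0, 0, 0.085], [0, 0, 0.1203, 0, 0, 0, 0.085], [0, 0, 0.1203, 0, 0, 0, 0.085], [0, 0, 0.1203, 0, 0, 0, 0.085], [0, 0, 0.1203, 0, 0, 0, 0.085], [0, 0, 0.1203, 0, 0, 0, 0.085], [0, 0, 0.1203, 0, 0, 0, 0.085], [0, 0, 0.1203, 0, 0, 0, 0.085], [0, 0, 0.1203, 0, 0, 0, 0.085], [0, 0, 0.1203, 0, 0, 0, 0.085]]]}}

```text
time_s: 17.75
tool_pos: [0.5092, -0.246, 0.1813]
eef_rot: [0.0, -0.425, 0.905, -0.0]
ft_force: [1.1, -0.1, 0.2]
gripper_width: 0.0852
grip_force: 0.0
```

{"api": "steer_hand", "payload": {"moves": [[[0, 0, 0, -0.0355, -0.0019, 0.0045, 0.085], [0, 0, 0, -0.0355, -0.0019, 0.0045, 0.085], [0, 0, 0, -0.0355, -0.0019, 0.0045, 0.085], [0, 0, 0, -0.0355, -0.0019, 0.0045, 0.085], [0, 0, 0, -0.0355, -0.0019, 0.0045, 0.085], [0, 0, 0, -0.0355, -0.0019, 0.0045, 0.085], [0, 0, 0, -0.0355, -0.0019, 0.0045, 0.085], [0, 0, 0, 0, 0, 0, 0.085], [0, 0, 0, 0, 0, 0, 0.085], [0, 0, 0, 0, 0, 0, 0.085]]]}}

```text
time_s: 18.58
tool_pos: [0.6769, -0.0622, 0.1494]
eef_rot: [-0.0, -0.428, 0.904, -0.0]
ft_force: [0.0, -0.6, 0.0]
gripper_width: 0.0852
grip_force: 0.0
```

Run:
```python
from h import *
f=grab("wrist","w8");p,M,ps,s=pose();print(p,ps,s["q"][5])
for v in(60,110,150,190):
    m,cs=red(f,vmin=v)
    for c in cs: print(v,cen(c).round(1),cv2.contourArea(c),cv2.approxPolyDP(c,1.8,True)[:,0].tolist())
```

```text
[ 0.67682202 -0.06273385  0.1499446 ] -2.257774726751847 -0.8881340896064903
60 [322.9 193. ] 2953.5 [[332, 149], [301, 172], [296, 183], [298, 212], [335, 236], [345, 214], [345, 178]]
110 [323.1 193.9] 2869.0 [[332, 151], [313, 166], [310, 165], [310, 168], [298, 177], [296, 183], [298, 212], [335, 236], [345, 214], [345, 178], [336, 155]]
150 [323.1 195.3] 2717.5 [[332, 154], [297, 181], [298, 212], [335, 236], [345, 213], [344, 176], [335, 155]]
```

Run:
```python
from h import *
f=dict(np.load("w8.npz"))
P=np.array([[297,180.5],[298,212],[333.5,153.5],[335,236],[344.7,177],[345,213.5]])
for z in(.042,.046):
    w=plane(f,P,z)[:,:2];t,p,s,r=rigid(MOD,w);print(z,t.round(4),np.degrees(p).round(2),s.round(3),r.round(4))
t,p,s,r=rigid(MOD,plane(f,P,.042)[:,:2]);goto([*t,.030],p+np.pi/2)
```

```text
0.042 [ 0.6787 -0.0622] 141.92 0.953 0.002
0.046 [ 0.6781 -0.063 ] 141.92 0.938 0.0025
t 18.63 pos [ 0.6768 -0.0627  0.1499] psi -2.2578 q6 -0.888 dtool [-0.0016 -0.001   0.1199] rv [-0.0008  0.0002 -0.0224]
```

{"api": "steer_hand", "payload": {"moves": [[[0, 0, -0.0224, -0.0014, -0.001, 0.03, 0.085], [0, 0, 0, 0, 0, 0.03, 0.085], [0, 0, 0, 0, 0, 0.03, 0.085], [0, 0, 0, 0, 0, 0.03, 0.085], [0, 0, 0, 0, 0, 0, 0.085], [0, 0, 0, 0, 0, 0, 0.03], [0, 0, 0, 0, 0, 0, 0.03], [0, 0, 0, 0, 0, 0, 0.03], [0, 0, 0, 0, 0, 0, 0.03], [0, 0, 0, 0, 0, 0, 0.03], [0, 0, 0, 0, 0, 0, 0.03], [0, 0, 0, 0, 0, 0, 0.03], [0, 0, 0, 0, 0, 0, 0.03]]]}}

```text
time_s: 19.72
tool_pos: [0.6804, -0.0618, 0.0331]
eef_rot: [0.002, -0.438, 0.899, -0.001]
ft_force: [-0.7, 0.2, 6.1]
gripper_width: 0.0414
grip_force: 62.4
```

```bash
python3 -c "
from h import *
goto([.4565,-.2765,.17],np.radians(-113.2))"
```

```text
t 19.72 pos [ 0.6804 -0.0618  0.0331] psi -2.2345 q6 -0.866 dtool [ 0.3066  0.0435 -0.138 ] rv [-0.0048  0.0023 -0.2588]
```

{"api": "steer_hand", "payload": {"moves": [[[0, 0, 0, 0, 0, -0.035, 0.03], [0, 0, 0, 0, 0, -0.035, 0.03], [0, 0, 0, 0, 0, -0.035, 0.03], [0, 0, 0, 0, 0, -0.035, 0.03], [0, 0, 0, 0.0383, 0.0054, 0, 0.03], [0, 0, 0, 0.0383, 0.0054, 0, 0.03], [0, 0, 0, 0.0383, 0.0054, 0, 0.03], [0, 0, 0, 0.0383, 0.0054, 0, 0.03], [0, 0, 0, 0.0383, 0.0054, 0, 0.03], [0, 0, 0, 0.0383, 0.0054, 0, 0.03], [0, 0, 0, 0.0383, 0.0054, 0, 0.03], [0, 0, 0, 0.0383, 0.0054, 0, 0.03], [0, 0, -0.0863, 0, 0, 0, 0.03], [0, 0, -0.0863, 0, 0, 0, 0.03], [0, 0, -0.0863, 0, 0, 0, 0.03], [0, 0, 0, 0, 0, 0, 0.03], [0, 0, 0, 0, 0, 0, 0.03], [0, 0, 0, 0, 0, 0, 0.03]]]}}

```text
time_s: 21.22
tool_pos: [0.4558, -0.2762, 0.1697]
eef_rot: [0.0, -0.549, 0.836, -0.0]
ft_force: [-0.2, -1.1, -0.9]
gripper_width: 0.0415
grip_force: 61.5
```

```bash
python3 hand.py w9 0.4565 -0.2765 0.168 -1.9757
python3 -c "
from h import *
f=dict(np.load('w9.npz'));print(f['pixels'][240:286:3,290:366:4,0])"
```

```text
slot box 301 245 50 24 area 1061.5 base 170.0
slot in tool [ 0.0013  0.0018 -0.013 ]
t 21.27 pos [ 0.4558 -0.2762  0.1696] psi -1.9778 q6 -0.24 dtool [ 0.     -0.0007  0.0016] rv [-0.0004  0.0001 -0.0021]
[[173 172 172 172 171 171 171 172 171 171 171 171 171 171 171 172 174 173
  172]
 [172 171 173 170 171 171 172 173 171 173 173 172 173 173 171 170 172 171
  171]
 [171 172 172 108 120 122 120 120 121 121 122 122 123 123 116 128 174 172
  172]
 [171 171 172 109 118 118 117 118 119 119 118 118 118 118 117 130 173 173
  172]
 [172 171 172 109 117 118 119 118 117 118 117 118 119 117 119 135 172 173
  170]
 [171 171 172 111 117 119 117 119 119 119 116 117 119 117 117 136 172 170
  171]
 [171 171 172 111 118 118 119 117 118 119 118 119 118 119 117 135 172 172
  171]
 [171 171 171 116 118 119 117 119 118 118 118 118 117 118 118 142 172 171
  170]
 [170 169 171 116 119 117 118 119 118 118 118 119 118 117 119 144 171 171
  170]
 [170 170 171 114 117 115 117 115 117 116 115 117 117 116 116 145 171 170
  171]
 [171 171 170 162 164 163 164 164 164 164 163 164 164 163 164 167 170 169
  171]
 [171 171 169 169 169 169 170 170 170 170 170 169 169 169 169 171 171 170
  169]
 [169 169 171 169 170 169 168 170 170 169 169 169 169 169 169 171 170 170
  168]
 [170 169 169 170 169 170 169 169 169 170 169 170 169 169 168 171 170 170
  169]
 [169 168 169 169 170 170 168 170 168 170 168 169 169 170 168 170 170 169
  170]
 [169 169 169 169 169 169 169 170 168 170 169 169 169 169 169 170 170 170
  169]]
```

{"api": "steer_hand", "payload": {"moves": [[[0, 0, 0, -0.0012, -0.0004, 0.017, 0.03], [0, 0, 0, 0, 0, 0.016, 0.03], [0, 0, 0, 0, 0, 0, 0.03]]]}}

```text
time_s: 21.52
tool_pos: [0.456, -0.2747, 0.1332]
eef_rot: [-0.001, -0.55, 0.835, 0.001]
ft_force: [0.8, -0.2, -2.4]
gripper_width: 0.0415
grip_force: 61.6
```

{"api": "steer_hand", "payload": {"moves": [[[0, 0, 0, 0, 0, 0.007, 0.03], [0, 0, 0, 0, 0, 0.007, 0.03], [0, 0, 0, 0, 0, 0, 0.03]]]}}

```text
time_s: 21.77
tool_pos: [0.456, -0.275, 0.1212]
eef_rot: [-0.0, -0.55, 0.835, 0.001]
ft_force: [0.6, 1.7, -1.4]
gripper_width: 0.0412
grip_force: 61.6
```

{"api": "steer_hand", "payload": {"moves": [[[0, 0, 0, 0, 0, 0.005, 0.03], [0, 0, 0, 0, 0, 0.005, 0.03], [0, 0, 0, 0, 0, 0, 0.03]]]}}

```text
time_s: 22.02
tool_pos: [0.4561, -0.2751, 0.1113]
eef_rot: [-0.0, -0.55, 0.835, 0.001]
ft_force: [0.7, 0.3, -1.4]
gripper_width: 0.0417
grip_force: 61.6
```

{"api": "steer_hand", "payload": {"moves": [[[0, 0, 0, 0, 0, 0, 0.065], [0, 0, 0, 0, 0, 0, 0.065], [0, 0, 0, 0, 0, 0, 0.065], [0, 0, 0, 0, 0, 0, 0.065], [0, 0, 0, 0, 0, 0, 0.065], [0, 0, 0, 0, 0, -0.03, 0.065], [0, 0, 0, 0, 0, 0, 0], [0, 0, 0, 0, 0, 0, 0], [0, 0, 0, 0, 0, 0, 0], [0, 0, 0, 0, 0, 0, 0], [0, 0, 0, 0, 0, 0, 0], [0, 0, 0, 0, 0, 0, 0], [0, 0, 0, 0, 0, 0.018, 0], [0, 0, 0, 0, 0, 0, 0]]]}}

```text
time_s: 23.18
tool_pos: [0.4553, -0.2746, 0.1211]
eef_rot: [-0.001, -0.55, 0.835, 0.002]
ft_force: [-0.7, 0.6, -2.2]
gripper_width: 0.0002
grip_force: 0.0
```

{"api": "steer_hand", "payload": {"moves": [[[0, 0, 0, 0, 0, 0.002, 0], [0, 0, 0, 0, 0, 0.002, 0], [0, 0, 0, 0, 0, 0.002, 0], [0, 0, 0, 0, 0, 0, 0]]]}}

```text
time_s: 23.52
tool_pos: [0.457, -0.2757, 0.1202]
eef_rot: [0.0, -0.55, 0.835, -0.001]
ft_force: [-1.9, 1.4, 4.8]
gripper_width: 0.0
grip_force: 2.3
```

{"api": "steer_hand", "payload": {"moves": [[[0, 0, 0, 0, 0, -0.03, 0], [0, 0, 0, 0, 0, -0.035, 0], [0, 0, 0, -0.015, -0.013, -0.025, 0], [0, 0, 0, -0.015, -0.013, -0.025, 0], [0, 0, 0, -0.015, -0.013, -0.025, 0], [0, 0, 0, -0.015, -0.013, -0.025, 0], [0, 0, 0, 0, 0, 0, 0], [0, 0, 0, 0, 0, 0, 0], [0, 0, 0, 0, 0, 0, 0]]]}}

```text
time_s: 24.27
tool_pos: [0.5279, -0.2406, 0.2828]
eef_rot: [-0.0, -0.55, 0.835, 0.0]
ft_force: [0.7, -0.5, -0.3]
gripper_width: 0.0001
grip_force: 0.0
```

Run:
```python
from h import *
f=grab("wrist","w10");t=grab("top","top1")
c0=np.array([.5043,-.2970])
for n,g in(("wrist",f),("top",t)):
    for c in red(g,amin=40)[1]:
        w=plane(g,[cen(c)],.120)[0][:2]-c0;A=cv2.contourArea(np.float32(plane(g,c[:,0],.12)[:,:2]*1000))
        print(n,cen(c).round(1),"area mm2",round(A),"r",np.linalg.norm(w).round(4),"pocket angle",((np.degrees(np.arctan2(w[1],w[0]))+131.2)%360).round(1))
```

```text
wrist [338.5 169.1] area mm2 2160 r 0.0515 pocket angle 217.5
wrist [280.4 150.4] area mm2 2147 r 0.0512 pocket angle 143.0
wrist [376.4 119.1] area mm2 2157 r 0.054 pocket angle 289.4
wrist [279.   86.2] area mm2 2141 r 0.0518 pocket angle 70.1
wrist [339.1  64.2] area mm2 2150 r 0.0539 pocket angle 0.2
top [429.1 251. ] area mm2 862 r 0.0624 pocket angle 291.5
```

Five equal red tops sit at 52 mm radius and 72° spacing, all at the same height. I hand it in.

```bash
python3 -c "
from workcell import manip
print(manip.sign_off())"
```

```text
the job is handed in; nothing more can be done
None
```

The three loose dampers are in pockets 1, 3 and 4, slot up and narrow end towards the axle, each pressed down until its top stood at 120 mm (fully home); I handed the job in at about 24 s of the 64 s allowed.

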